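Fit the pull-off knob to the air test valve and hold the test air on

ROBOT

A 6-joint arm with a two-finger parallel gripper is mounted at the origin on the work surface; the furniture and walls round the work are solid. World frame = base frame: x ahead of the robot, y to its left, z up, the work surface at z = 0. Lengths are in m, angles in degrees, forces in N, time in s.
With the tool pointing down it reaches from about 0.275 to 0.825 m from the base axis. Payload 5.2 kg.
Tool frame: the origin (TCP) lies on the centre line of the jaws, within the pads' length; the fingertips stand 11 mm ahead of it and the grasp point (between the pads) lies 8 mm behind it; z points along the fingers, y is the line along which they close (so a half turn about z gives the same grasp; the last joint's range is limited). The gripper opens to 93 mm and grips with 3 to 60 N. Pads are 15 mm wide; open, the fingers measure 128 mm over their backs; the gripper's body (75 mm by 188 mm) begins 65 mm behind the grasp point.
Start: joints at [-75.275, 14.817, 87.949, -0, 77.235, -11.62], TCP at [0.244, -0.493, 0.23] pointing down, gripper open.
Joint ranges: [-179.93, 179.93], [-52.35, 119.4], [10.71, 147.94], [-69.91, 249.91], [12.55, 155.21], [-178.61, 178.61]. Speed limits (degrees/s): [147.25, 147.25, 180, 180, 180, 180].

INTERFACE

Orientations are given as [roll, pitch, yaw] about the fixed x, y, z axes, in that order (R = Rz(yaw) Ry(pitch) Rx(roll)).
In Python, from plant import r, camrig, order gives the robot as it stands (r), with the cameras (camrig) and the job (order).
- The arm moves only by the tool move_tool, called as name(argument=value, ...), one argument or row to a line, values as JSON. Schema: {"type":"object","properties":{"increments":{"type":"array","items":{"type":"array","items":{"type":"number"},"minItems":5,"maxItems":5},"minItems":1,"maxItems":10},"squeeze":{"type":"number"},"only":{"type":"string"},"quiet":{"type":"boolean"},"lines":{"type":"string"}},"required":["increments"],"additionalProperties":false}. increments is a list of rows, 1 to 10 of them, each of 5 numbers: dx, dy, dz in units of 50 mm, then a turn about the tool's z in units of 2 degrees, then the finger opening in m; each row shifts and turns the commanded pose from where the row before left it, along the tool's axes as they then stand; what a row does not reach is not made up. A row lasts 1/8 s, in which the tool goes at most 0.0625 m and 10.7 degrees, less where a joint would pass 70% of its speed; a pose out of reach is approached as far as the arm can. The fingers move at their own pace and stop on an object; squeeze is the grip in N (left out, the last holds). Time passes only in rows, so rows that do not move let the fingers close. The tool returns the time, the measured TCP pose, the force, the opening and the grip force at its end. only (a regular expression) keeps the lines of the reply that match it, lines (a string "A,B") keeps lines A to B, and quiet returns only ok. Input that does not fit is refused with a message, and nothing moves.
- r.get_state(): the state, without advancing time (a new reading comes with each control period).
- camrig.capture(name): name is "side" or "top" or "wrist"; returns the picture (420x560x3 uint8, red, green, blue); there is no depth.
- camrig.camera_model(name): a dict with "K" (3x3 intrinsics, pixels), "k1" (the pictures are not rectified: a ray, as slopes to the right and down, at radius r is drawn at 1 + k1 r^2 times it, then the intrinsics apply), "view" (4x4, takes a point from world to camera coordinates). Camera axes: x right, y up, looking along -z (the intrinsics and any distortion apply to the point x, -y, -z); pixel columns grow to the right and rows downward; lengths in m; the calibration is good to about 2 mm. A picture is of the moment at which its call begins: read the wrist's pose just before it. camera_model takes no time and is no camera call; for the wrist camera it gives the pose at the moment of the call.
- order.job_done(): hands the job in; it is judged then, once.
The state is a dict: "time_s": time; "qpos": joint angles; "joint_vel": joint speeds; "joint_torque": joint torques, N m; "tcp_pos": TCP position; "ee_rot": TCP orientation; "ft_force": force on the tool from outside, world axes, zero at the start; "ft_torque": the same for the moment, N m; "grip_width": finger opening in m; "grasp_force": force on a finger pad.
Only numpy, scipy, OpenCV 4.12 (cv2) and the standard library are available. Lean on these libraries where they do the work, as an engineer would, in place of code of your own. Each camera call takes 0.05 s, during which the arm holds its last target. There are 200 camera calls.

TASK

Slide the black pull-off knob along the dog-leg slot and out of the mouth of its steel keeper on the wooden block, turn it so that its bore matches the flat of the bare spindle on the grey air test box, and push it fully home on the spindle. Then press the knob in against the valve spring, right down to its stop, and finish while still holding it pressed in; do not let go. Leave the loose turbine wheel and brass ring where they are.

Things in the scene. Friction and masses are not known exactly. Their poses are not given: they have to be found in the camera images.
- knob: Loose black pull-off knob, 50-100 g, 46 mm high. Origin: centre of its underside; z up its axis; x along the grip bar to its tapered nose (pointer; pale line on top). Bottom up: skirt disc 46 mm across, 0-6 mm high; neck 26 mm across, 6-15; collar 40 mm across, 15-21; grip bar 21-46. Starts upright in the blind end of the keeper's slot, on its base plate, x within 0.45 rad of the keeper's x.
- knob_grip (a point): On the knob's axis, 33.5 mm above its underside, at mid-height of the grip bar; axes as the knob's. The bar is 14 mm wide (y) with upright parallel flats from x = -20 to +13 mm, 25 mm high: pinch it across y. Its nose tapers on to x = +22 mm.
- knob_bore (a point): On the knob's axis, at the mouth of the D bore in its underside; axes as the knob's. The bore is blind, 19 mm deep, 17.6 mm across, with a flat 3.3 mm from the axis on the +x (pointer) side; its mouth is chamfered by 1.5 mm.
- keeper: Fixed keeper of folded steel sheet on a wooden block 45 mm high. Origin under it on the bench; z up. Base plate's top is 48 mm up; a slotted plate 56.2 to 60.2 mm up (x -56 to +56, y -34 to +44 mm) overhangs the knob's skirt and lies under its collar, so the knob cannot be lifted out. The slot is L-shaped, 31 mm wide (2.5 mm play round the neck), walled on three sides; nothing stands above it.
- keeper_pocket (a point): Centre of the slot's blind end, where the knob is parked: keeper x = +20, y = +10 mm, on top of the base plate (48 mm above the bench). Axes as the keeper's. From here the slot runs 42 mm along the keeper's -x to the corner.
- keeper_corner (a point): Corner of the slot's lane: keeper x = -22, y = +10 mm, on top of the base plate. Axes as the keeper's. From here the slot runs along the keeper's -y to the mouth.
- keeper_mouth (a point): Open end of the slot at the plate's front edge: keeper x = -22, y = -34 mm, on top of the base plate. Axes as the keeper's. The skirt is clear of the plate once the knob's axis is more than 23 mm beyond this point along -y.
- test_box: Fixed grey die-cast test box, 150 (x) by 210 mm (y), lid 62 mm above the bench. Origin: centre of its underside, z up. Spindle on the lid at x = -15, y = -50 mm in a brass gland 38 mm across, 6 mm high; pressure gauge 70 mm across, 12 mm high, face up at x = +4, y = +52 mm; an actuator behind the box, out to x = +150 mm, up to 70 mm above the bench.
- spindle_tip (a point): Top end, on the axis, of the upright steel D spindle: 16 mm across, one flat 2.5 mm from the axis, top edge chamfered 1.5 mm; 33 mm above the lid while not pressed. z up; x points out of the flat, so the knob's x must point the same way (about 0.1 rad of play). It turns stiffly (0.15 N m) but need not be turned. With the knob home the bore's roof rests on it: knob origin 19 mm below.
- press (a joint): How far the spindle is pressed in, m: 0 released, 0.006 at its hard stop. A spring pushes it back up with about 5 N at 0 and 10 N at the stop. With the knob home and fully pressed, its skirt is still 2 mm clear of the gland.
- wheel: Loose pale turbine wheel standing on the bench, 50 mm across, 31 mm high; origin at the centre of its underside. Leave alone.
- brass_ring: Loose brass ring lying on the bench, 36 mm across, 18 mm high; origin at the centre of its underside. Leave alone.

How it is judged (in metres and radians):
On the way, in this order (a step that is already met when the one before it is completed fails the run):
1. the knob is out through the mouth of the keeper (y of knob in the frame of keeper below -0.057 m), for 0.1 s.
2. the knob is home on the spindle, flat to flat (horizontal distance between knob and spindle_tip below 0.004 m and z of knob in the frame of spindle_tip below -0.0165 m and angle between knob's own z axis and vertical below 0.12 rad and angle between the x axis of knob and the x axis of spindle_tip, either way round below 0.3 rad), for 0.2 s.
At the end, for the whole second after the job is handed in: The knob is on the spindle (axis within 4 mm, upright within 0.12 rad, pointer along the flat within 0.3 rad, the spindle at least 16.5 mm deep in the bore), the spindle is pressed in by more than 4.5 of its 6 mm, and the fingers still bear on the knob with more than 3 N (all of step 2 and value of joint press above 0.0045 m and contact force between the fingers and knob above 3 N); the arm keeps its last pose, push and grip.
It fails at once if the loose wheel or the loose brass ring was disturbed (moved more than 25 mm) (distance of any of wheel, brass_ring from where it was at the start of the episode above 0.025 m).
It also fails if it takes over 45 s, if anything falls off the work surface, if the arm or the gripper's body presses on something with over 40 N, if the wrist force passes 120 N, or if a joint passes its speed limit or range.

## Working session

There is one attempt and no reset: what is moved stays moved. The work goes in short steps, Python scripts to look and compute and a tool call to move; the robot and the scene stay as the last step left them, time stands still between calls to the robot, and variables do not carry over. Pictures are saved under pics/ and viewed, at most 10 in all, crops included, and the job is handed in when it is done.

```bash
ls; mkdir -p pics; python3 - <<'E'
from plant import r, camrig, order
import cv2
for n in ("top","side"):
    cv2.imwrite(f"pics/{n}0.png",camrig.capture(n)[:,:,::-1])
s=r.get_state();print(s)
E
```

```text
pics
plant.py
{'time_s': 0.1, 'qpos': array([-7.52743166e+01,  1.48543845e+01,  8.80027994e+01, -2.03830731e-03,
        7.72340436e+01, -1.16193289e+01]), 'joint_vel': array([ 0.03072663, -0.13566793, -0.25335264, -0.07222456, -0.06428447,
        0.07362347]), 'joint_torque': array([ 3.12015232e-03, -4.38210869e+01, -2.84642333e+01,  7.22198118e-02,
        3.62737372e-02, -4.78744460e-05]), 'tcp_pos': array([ 0.2439698 , -0.49241888,  0.22892145]), 'ee_rot': array([-1.79910242e+02, -1.64274781e-02,  2.63454514e+01]), 'ft_force': array([-0.90967951,  0.08723338,  0.42601286]), 'ft_torque': array([-0.06355318,  0.00864403,  0.05287322]), 'grasp_force': 0.0, 'grip_width': 0.09284520201116858}
```

View pics/top0.png

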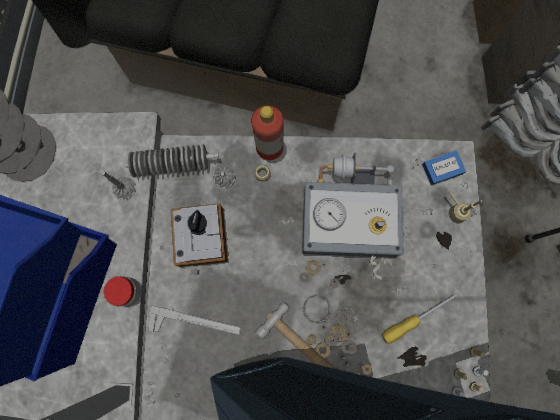

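View pics/side0.png

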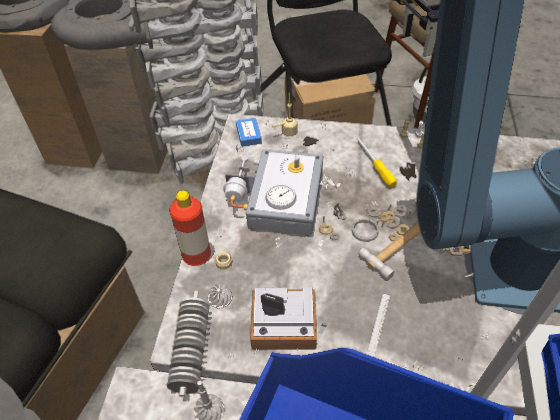

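The top view shows the keeper at about (199,235) with the knob at (197,221), and the test box around (352,220) with the spindle near (377,225). The ring is at (262,172) and the wheel near (225,178). Next I'll enlarge the crops.

```bash
python3 - <<'E'
from plant import r, camrig, order
import cv2,numpy as np
im=cv2.imread("pics/top0.png")
a=cv2.resize(im[195:275,160:240],(560,560),interpolation=cv2.INTER_CUBIC)
cv2.imwrite("pics/k.png",a)
b=cv2.resize(im[175:265,295:415],(800,600),interpolation=cv2.INTER_CUBIC)
cv2.imwrite("pics/b.png",b)
for n in("top","side"):
    c=camrig.camera_model(n);V=np.array(c["view"]);print(n,c["K"],c["k1"],V,-V[:3,:3].T@V[:3,3])
E
```

```text
top [[427.21849711   0.         281.25614263]
 [  0.         427.21849711 203.67759235]
 [  0.           0.           1.        ]] -0.12801367499286787 [[ 0.01710514 -0.9998417  -0.00489702  0.00982138]
 [ 0.97318281  0.01552498  0.2295086  -0.55072502]
 [-0.22939624 -0.00869147  0.97329432 -0.8351161 ]
 [ 0.          0.          0.          1.        ]] [0.34421563 0.01111144 0.93925798]
side [[523.30344832   0.         280.36985301]
 [  0.         523.30344832 214.77901023]
 [  0.           0.           1.        ]] -0.05541601671022219 [[-0.99049514 -0.13656084 -0.01644755  0.51386848]
 [ 0.09325698 -0.75463129  0.64948807 -0.11496675]
 [-0.10110647  0.64178092  0.76019388 -1.11356063]
 [ 0.          0.          0.          1.        ]] [0.40711749 0.69807877 0.92964339]
```

View pics/k.png

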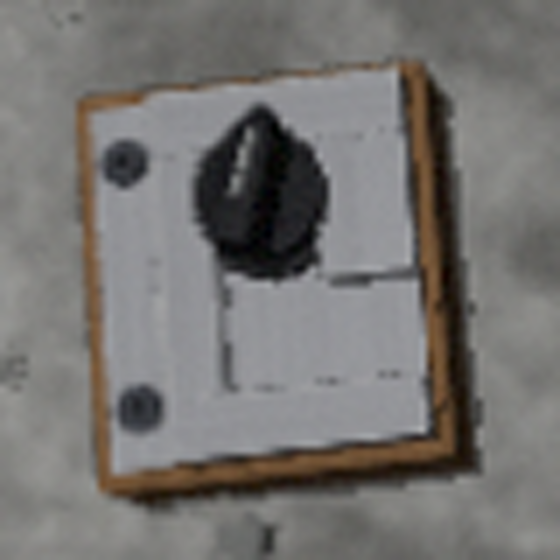

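View pics/b.png

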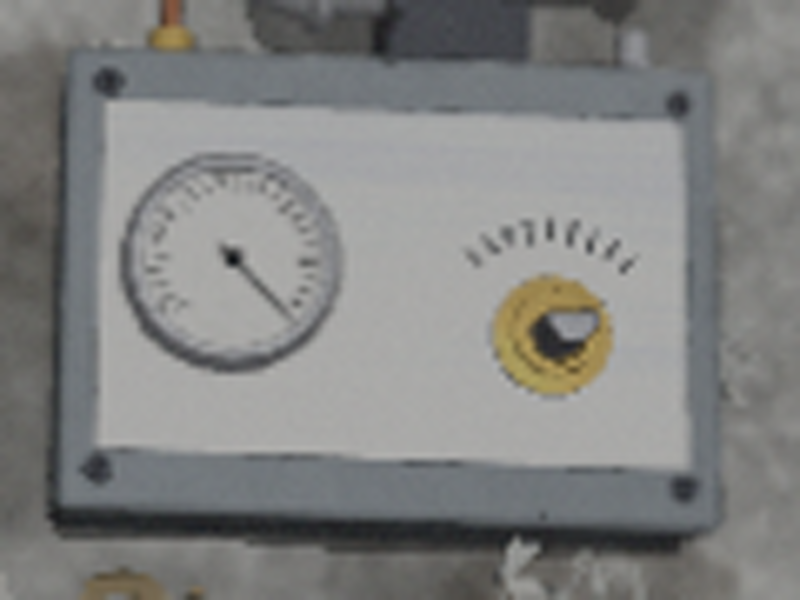

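The keeper is seen from above. Its slot runs from the knob (crop 262,195) down to a corner near (300,330), then right to the mouth, so keeper x is roughly image up, which is world +x. The spindle top is near (572,325) in the box crop, and its flat seems to face lower left.

```bash
cat > h.py <<'E'
from plant import r, camrig, order
import numpy as np, cv2
def p2w(c,uv,z):
    K=np.array(c["K"]);V=np.array(c["view"]);R=V[:3,:3];o=-R.T@V[:3,3]
    q=np.array([(uv[0]-K[0,2])/K[0,0],(uv[1]-K[1,2])/K[1,1]]);u=q.copy()
    for _ in range(20): u=q/(1+c["k1"]*(u@u))
    d=R.T@np.array([u[0],-u[1],-1.]);return o+d*(z-o[2])/d[2]
def w2p(c,p):
    K=np.array(c["K"]);V=np.array(c["view"]);q=V[:3,:3]@np.array(p)+V[:3,3]
    u=np.array([q[0],-q[1]])/-q[2];u=u*(1+c["k1"]*(u@u));return K[:2,:2]@u+K[:2,2]
E
python3 - <<'E'
from h import *
c=camrig.camera_model("top")
k=lambda x,y:(160+(x+.5)/7-.5,195+(y+.5)/7-.5)
b=lambda x,y:(295+(x+.5)*.15-.5,175+(y+.5)*.15-.5)
for n,p,z in [("plate TL",k(90,112),.06),("TR",k(400,65),.06),("BR",k(430,435),.06),("BL",k(112,472),.06),("screwT",k(125,163),.06),("screwB",k(139,408),.06),("slotcornerBL",k(230,388),.0482),("sideBR",k(425,375),.048),("wallTR a",k(332,280),.06),("wallTR b",k(413,270),.06),("nosetip",k(262,103),.094),("line a",k(250,145),.094),("line b",k(235,195),.094),("collar left",k(197,195),.069),("collar right",k(328,195),.069),
 ("box TL",b(68,52),.062),("TR",b(715,72),.062),("BR",b(718,528),.062),("BL",b(55,510),.062),("s1",b(108,80),.062),("s2",b(678,103),.062),("s3",b(684,487),.062),("s4",b(97,467),.062),("gland",b(552,335),.068),("gauge",b(232,260),.074),("tip",b(572,325),.095)]:
    print(n,np.round(p2w(c,p,z)*1000,1))
E
```

```text
plate TL [532.7 250.2  60. ]
TR [548.9 155.9  60. ]
BR [437.  141.5  60. ]
BL [423.8 235.8  60. ]
screwT [517.1 238.2  60. ]
screwB [443.  228.9  60. ]
slotcornerBL [451.  204.4  48.2]
sideBR [456.2 145.6  48. ]
wallTR a [482.6 173.   60. ]
wallTR b [486.1 148.8  60. ]
nosetip [528.9 190.2  94. ]
line a [516.4 193.   94. ]
line b [501.6 196.5  94. ]
collar left [506.  213.4  69. ]
collar right [506.7 174.   69. ]
box TL [598.5 -30.5  62. ]
TR [ 595.6 -239.7   62. ]
BR [ 448.2 -234.    62. ]
BL [451.4 -27.2  62. ]
s1 [589.4 -43.3  62. ]
s2 [ 585.  -227.1   62. ]
s3 [ 460.9 -223.7   62. ]
s4 [465.  -40.1  62. ]
gland [ 507.5 -182.1   68. ]
gauge [528.7 -81.2  74. ]
tip [ 505.6 -182.3   95. ]
```

The fit is consistent:
- **Box:** centre (523,-133), yaw about -1°, so the spindle is at (507.5,-182.4), matching the gland.
- **Keeper:** origin about (488.5,182.4), yaw about 7.6°, so the pocket is at (507,195), matching the knob collar at (506.3,193.7).
- **Knob:** yaw about -11°.

Next I'll go near the spindle to see its flat with the wrist camera.

The rows are not in the units I measure in: shifts go in units of 50 mm and turns go in units of 2 degrees. I convert before sending: -0.0234 m is -0.468, 0.04 m is 0.8.

move_tool(
  increments=[
    [0.8,-0.468,0,0,0.09],
    [0.8,-0.468,0,0,0.09],
    [0.8,-0.468,0,0,0.09],
    [0.8,-0.468,0,0,0.09],
    [0.8,-0.468,0,0,0.09],
    [0.8,-0.468,0,0,0.09],
    [0.8,-0.468,0,0,0.09],
    [0.8,-0.468,0,0,0.09],
    [0,0,0,0,0.09],
  ],
  squeeze=30,
)

```text
time_s: 1.23
tcp_pos: [0.4487, -0.1804, 0.2294]
ee_rot: [-179.9, -0.0, 26.6]
ft_force: [0.6, -1.0, -0.3]
grip_width: 0.0901
grasp_force: 0.0
```

```bash
python3 - <<'E'
from h import *
s=r.get_state();c=camrig.camera_model("wrist");im=camrig.capture("wrist")
cv2.imwrite("pics/w1.png",im[:,:,::-1])
import pickle;pickle.dump(c,open("w1.pkl","wb"))
print(s["tcp_pos"],s["ee_rot"],s["qpos"],s["ft_force"])
for p in [(.5075,-.1824,.095),(.5075,-.1824,.068)]: print(w2p(c,p))
E
```

```text
[ 0.44866726 -0.18044709  0.2293524 ] [-1.79939672e+02 -1.32451851e-02  2.66032555e+01] [-3.51847498e+01  7.96400761e+00  9.66539264e+01  4.15262980e-02
  7.54289692e+01  2.82015242e+01] [ 0.60610015 -0.99545574 -0.29488802]
[308.54451063 141.51597706]
[305.71644945 139.62093058]
```

View pics/w1.png

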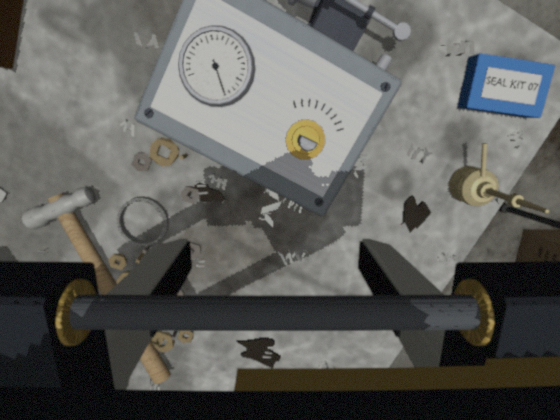

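The wrist view shows the spindle at about (306,141), where I predicted (308,141). I'll enlarge it.

```bash
python3 - <<'E'
import cv2
im=cv2.imread("pics/w1.png")
cv2.imwrite("pics/w1c.png",cv2.resize(im[115:165,281:331],(600,600),interpolation=cv2.INTER_CUBIC))
E
```

```text
(no output)
```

View pics/w1c.png

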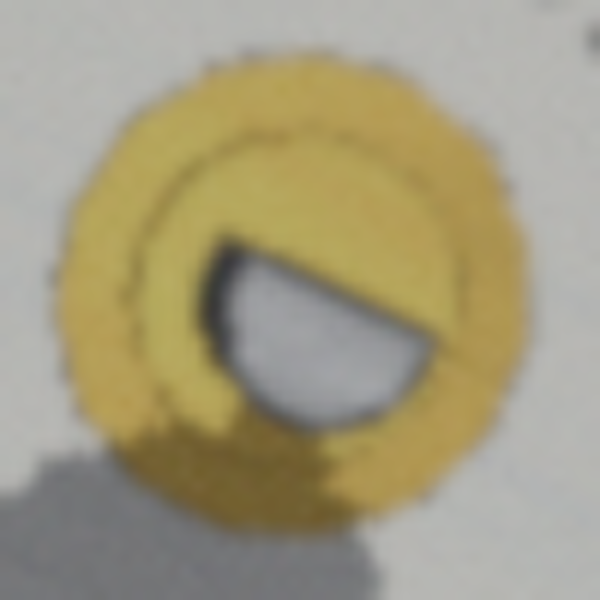

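The D's flat edge runs from (228,240) to (440,335) in the crop, with the metal below it, so the flat faces up and to the right.

```bash
python3 - <<'E'
from h import *
import pickle
c=pickle.load(open("w1.pkl","rb"))
k=lambda x,y:(281+(x+.5)/12-.5,115+(y+.5)/12-.5)
a=p2w(c,k(228,240),.095);b=p2w(c,k(440,335),.095);m=p2w(c,k(315,432),.095);l=p2w(c,k(205,310),.09)
d=b-a;print(a,b,m,np.hypot(*d[:2]))
n=np.array([-d[1],d[0]])/np.hypot(*d[:2]); 
if n@(m-a)[:2]>0:n=-n
print("normal deg",np.degrees(np.arctan2(n[1],n[0])), "axis", ((a+b)/2)[:2]-n*.0025, "depth",n@((a-m)[:2]))
print("gland",p2w(c,k(294,292),.068))
E
```

```text
[ 0.50922996 -0.17280979  0.095     ] [ 0.51012799 -0.18939893  0.095     ] [ 0.50006198 -0.18464679  0.095     ] 0.016613422840001665
normal deg 3.098571501306354 axis [ 0.50718263 -0.1812395 ] depth 0.009794421129125876
gland [ 0.50782336 -0.18151675  0.068     ]
```

Scaled: -0.0484 m is -0.968, 0.0229 m is 0.458, 10.6 degrees is 5.3.

move_tool(
  increments=[
    [0.458,-0.968,0.08,0,0.06],
    [0.458,-0.968,0.08,0,0.06],
    [0.458,-0.968,0.08,0,0.06],
    [0.458,-0.968,0.08,0,0.06],
    [0.458,-0.968,0.08,0,0.06],
    [0.458,-0.968,0.08,0,0.06],
    [0.458,-0.968,0.08,0,0.06],
    [0,0,0,5.3,0.06],
    [0,0,0,5.3,0.06],
    [0,0,0,5.3,0.06],
  ],
)

```text
time_s: 2.52
tcp_pos: [0.4413, 0.1905, 0.2013]
ee_rot: [180.0, 0.0, -5.9]
ft_force: [-0.4, 0.1, -0.6]
grip_width: 0.0597
grasp_force: 0.0
```

move_tool(
  increments=[
    [0,0,0,2.9,0.06],
    [0,0,0,0,0.06],
  ],
)

```text
time_s: 2.78
tcp_pos: [0.4414, 0.1904, 0.2014]
ee_rot: [180.0, 0.0, -11.3]
ft_force: [-0.2, -1.2, -0.3]
grip_width: 0.0604
grasp_force: 0.0
```

```bash
python3 - <<'E'
from h import *
s=r.get_state();c=camrig.camera_model("wrist");im=camrig.capture("wrist")
import pickle;pickle.dump(c,open("w2.pkl","wb"))
print(s["tcp_pos"],s["ee_rot"])
u,v=w2p(c,(.5065,.194,.08)).round().astype(int);print(u,v)
u=max(u,60);v=max(v,60);print(u-60,v-60)
cv2.imwrite("pics/w2.png",cv2.resize(im[v-60:v+60,u-60:u+60,::-1],(600,600),interpolation=cv2.INTER_CUBIC))
E
```

```text
[0.44136444 0.19040693 0.20143304] [ 1.79967168e+02  1.94491379e-02 -1.12877612e+01]
255 128
195 68
```

View pics/w2.png

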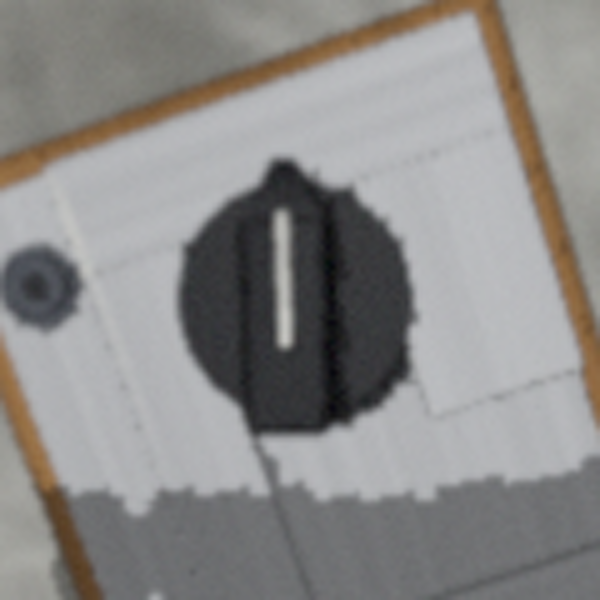

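The knob is nearly square to the tool. Its line runs (282,208)–(286,348), the nose is at (284,160), the tail centre at (286,432), and the collar spans x 180–412. The slot's inner corner is at (432,413), with its edge running to (578,372).

```bash
python3 - <<'E'
from h import *
import pickle
c=pickle.load(open("w2.pkl","rb"))
k=lambda x,y:(195+(x+.5)/5-.5,68+(y+.5)/5-.5)
P={}
for n,p,z in [("nose",k(284,160),.094),("tail",k(286,432),.094),("la",k(282,208),.094),("lb",k(286,348),.094),("cl",k(180,295),.069),("cr",k(412,295),.069),("inner",k(432,413),.0602),("innerE",k(578,372),.0602),("left",k(262,450),.0602),("left2",k(310,598),.0602),("block TR",k(490,0),.045),("edgeR",k(598,390),.06)]:
    P[n]=p2w(c,p,z);print(n,np.round(P[n]*1000,1))
f=lambda a,b:np.degrees(np.arctan2(*(P[a]-P[b])[[1,0]]))
print(f("nose","tail"),f("la","lb"),f("inner","innerE")-90, f("left","left2"))
y=np.radians(f("nose","tail"));print("axis",P["tail"][:2]+.02*np.array([np.cos(y),np.sin(y)]))
E
```

```text
nose [527.3 191.5  94. ]
tail [487.4 199.9  94. ]
la [520.6 193.3  94. ]
lb [500.1 197.1  94. ]
cl [511.2 214.6  69. ]
cr [503.5 176.4  69. ]
inner [482.7 176.9  60.2]
innerE [484.7 150.4  60.2]
left [482.2 207.6  60.2]
left2 [454.5 204.9  60.2]
block TR [549.8 153.1  45. ]
edgeR [480.9 147.5  60. ]
-11.816551260778448 -10.572497300957997 4.318612463356615 5.647211713830593
axis [0.50701636 0.19577043]
```

Scaled: 0.0211 m is 0.422, 0.02 m is 0.4.

move_tool(
  increments=[
    [0.422,-0.12,0.4,0,0.05],
    [0.422,-0.12,0.4,0,0.05],
    [0.422,-0.12,0.4,0,0.05],
    [0,0,0.4,0,0.05],
    [0,0,0.4,0,0.05],
    [0,0,0.36,0,0.05],
    [0,0,0,0,0.05],
    [0,0,0,0,0],
    [0,0,0,0,0],
    [0,0,0,0,0],
  ],
  squeeze=25,
)

```text
time_s: 4.08
tcp_pos: [0.5071, 0.197, 0.0844]
ee_rot: [-180.0, -0.1, -11.2]
ft_force: [0.3, 0.1, 0.4]
grip_width: 0.0246
grasp_force: 0.0
```

move_tool(
  increments=[
    [0,0,0,0,0],
    [0,0,0,0,0],
  ],
)

```text
time_s: 4.32
tcp_pos: [0.5068, 0.197, 0.084]
ee_rot: [-180.0, -0.0, -11.2]
ft_force: [-0.5, -0.9, 2.6]
grip_width: 0.0138
grasp_force: 25.0
```

move_tool(
  increments=[
    [0,0,-0.02,0,0],
    [-0.158,0.058,0,0,0],
    [-0.158,0.058,0,0,0],
    [-0.158,0.058,0,0,0],
    [-0.158,0.058,0,0,0],
    [-0.158,0.058,0,0,0],
    [0,0,0,0,0],
    [0,0,0,0,0],
  ],
  squeeze=40,
)

```text
time_s: 5.32
tcp_pos: [0.4655, 0.1904, 0.0848]
ee_rot: [-180.0, -0.0, -11.3]
ft_force: [-0.4, -0.3, -1.1]
grip_width: 0.0135
grasp_force: 40.0
```

move_tool(
  increments=[
    [0.066,0.202,0,0,0],
    [0.066,0.202,0,0,0],
    [0.066,0.202,0,0,0],
    [0.066,0.202,0,0,0],
    [0.066,0.202,0,0,0],
    [0.066,0.202,0,0,0],
    [0.066,0.202,0,0,0],
    [0.066,0.202,0,0,0],
    [0,0,0,0,0],
    [0,0,0,0,0],
  ],
)

```text
time_s: 6.58
tcp_pos: [0.4752, 0.1061, 0.0847]
ee_rot: [-180.0, 0.0, -11.3]
ft_force: [-1.2, 1.0, -0.7]
grip_width: 0.0136
grasp_force: 40.0
```

move_tool(
  increments=[
    [0,0,-0.4,0,0],
    [0,0,-0.6,-3.575,0],
    [0,0,-0.6,-3.575,0],
    [0,0,0,0,0],
  ],
)

```text
time_s: 7.08
tcp_pos: [0.4768, 0.1065, 0.1668]
ee_rot: [180.0, -0.3, 3.1]
ft_force: [-0.5, 0.3, -0.9]
grip_width: 0.0132
grasp_force: 40.0
```

Scaled: 0.0362 m is 0.724, 0.0019 m is 0.038.

move_tool(
  increments=[
    [0.038,0.724,0,0,0],
    [0.038,0.724,0,0,0],
    [0.038,0.724,0,0,0],
    [0.038,0.724,0,0,0],
    [0.038,0.724,0,0,0],
    [0.038,0.724,0,0,0],
    [0.038,0.724,0,0,0],
    [0.038,0.724,0,0,0],
    [0,0,0,0,0],
    [0,0,0,0,0],
  ],
)

```text
time_s: 8.32
tcp_pos: [0.5051, -0.1814, 0.1634]
ee_rot: [-179.9, 0.1, 3.0]
ft_force: [-0.4, 1.2, -1.0]
grip_width: 0.0137
grasp_force: 40.0
```

```bash
python3 - <<'E'
from h import *
s=r.get_state();c=camrig.camera_model("wrist");w=camrig.capture("wrist")[:,:,::-1];cs=camrig.camera_model("side");t=camrig.capture("side")[:,:,::-1]
t_=s["tcp_pos"];print(t_,s["ee_rot"])
p=w2p(c,t_);q=w2p(cs,t_-[0,0,.02]);print("w",p,"s",q)
def crop(im,p,h):
    u=int(np.clip(p[0],h,560-h));v=int(np.clip(p[1],h,420-h));print(u-h,v-h)
    return cv2.resize(im[v-h:v+h,u-h:u+h],(400,400),interpolation=cv2.INTER_CUBIC)
cv2.imwrite("pics/c3.png",np.hstack([crop(w,p,100),crop(t,q,40)]))
import pickle;pickle.dump((c,cs),open("w3.pkl","wb"))
E
```

```text
[ 0.50508823 -0.18140346  0.16341684] [-1.79894416e+02  1.07302866e-01  2.96614924e+00]
w [275.94012384 263.06144546] s [296.42345854 142.44860896]
175 163
256 102
```

View pics/c3.png

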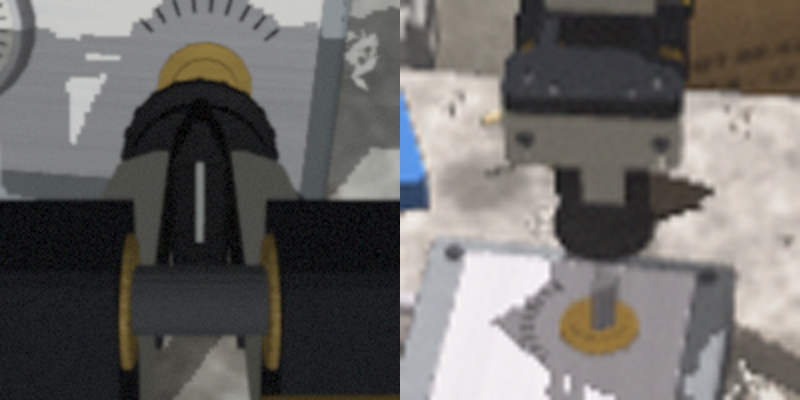

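The wrist half shows the knob held square in the jaws: nose tip at crop (200,100), pale line from (200,162) to (200,243). The side half shows the knob upright above the spindle.

```bash
python3 - <<'E'
from h import *
import pickle
c,cs=pickle.load(open("w3.pkl","rb"))
T=np.array([.50509,-.18140,.16342]);y=np.radians(2.97);R=np.array([[np.cos(y),np.sin(y)],[-np.sin(y),np.cos(y)]])
k=lambda x,y:(175+(x+.5)/2-.5,163+(y+.5)/2-.5)
for n,p,dz in [("nose",k(200,100),.010),("la",k(199.5,162),.010),("lb",k(199,243),.010),("colL",k(122,150),-.014),("colR",k(279,150),-.014)]:
    print(n,R@((p2w(c,p,T[2]+dz)-T)[:2])*1000)
print(w2p(c,(.5074,-.1818,.068)))
E
```

```text
nose [29.14903761  0.57335085]
la [14.25478146  0.69273541]
lb [-6.45239747  0.82190638]
colL [ 8.3216013 21.5410232]
colR [  8.33403261 -20.57651406]
[276.34826886 208.6569188 ]
```

Scaled: 0.0005 m is 0.01, 0.009 m is 0.18.

move_tool(
  increments=[
    [0.04,0.01,0.18,0,0],
    [0,0,0.18,0,0],
    [0,0,0.16,0,0],
    [0,0,0,0,0],
    [0,0,0,0,0],
  ],
)

```text
time_s: 9.05
tcp_pos: [0.5079, -0.1828, 0.1387]
ee_rot: [180.0, -0.0, 3.0]
ft_force: [-0.5, -0.0, -0.5]
grip_width: 0.0139
grasp_force: 40.0
```

move_tool(
  increments=[
    [-0.012,-0.018,0.06,0,0],
    [0,0,0.06,0,0],
    [0,0,0.06,0,0],
    [0,0,0.04,0,0],
    [0,0,0,0,0],
  ],
)

```text
time_s: 9.68
tcp_pos: [0.5072, -0.1819, 0.1275]
ee_rot: [-180.0, 0.0, 3.0]
ft_force: [0.1, -0.7, -1.1]
grip_width: 0.0137
grasp_force: 40.0
```

move_tool(
  increments=[
    [0,0,0.04,0,0],
    [0,0,0.04,0,0],
    [0,0,0,0,0],
  ],
)

```text
time_s: 10.05
tcp_pos: [0.5072, -0.182, 0.1235]
ee_rot: [180.0, -0.0, 3.0]
ft_force: [0.3, -1.2, -1.3]
grip_width: 0.0134
grasp_force: 40.0
```

Scaled: 0.003 m is 0.06, 0.002 m is 0.04.

move_tool(
  increments=[
    [0,0,0.06,0,0],
    [0,0,0.06,0,0],
    [0,0,0.06,0,0],
    [0,0,0.04,0,0],
    [0,0,0,0,0],
    [0,0,0,0,0],
  ],
)

```text
time_s: 10.8
tcp_pos: [0.5072, -0.182, 0.1126]
ee_rot: [180.0, 0.0, 3.0]
ft_force: [0.6, -0.6, -2.6]
grip_width: 0.0139
grasp_force: 40.0
```

move_tool(
  increments=[
    [0,0,0.02,0,0],
    [0,0,0.02,0,0],
    [0,0,0,0,0],
    [0,0,0,0,0],
  ],
)

```text
time_s: 11.3
tcp_pos: [0.5073, -0.182, 0.111]
ee_rot: [180.0, -0.0, 3.0]
ft_force: [-0.6, -1.5, 3.7]
grip_width: 0.0135
grasp_force: 40.0
```

Scaled: 0.002 m is 0.04, 0.001 m is 0.02.

move_tool(
  increments=[
    [0,0,0,0,0],
    [0,0,0.04,0,0],
    [0,0,0.04,0,0],
    [0,0,0.02,0,0],
    [0,0,0,0,0],
    [0,0,0,0,0],
  ],
  squeeze=60,
)

```text
time_s: 12.05
tcp_pos: [0.5074, -0.182, 0.1062]
ee_rot: [180.0, -0.0, 3.0]
ft_force: [-1.9, -0.5, 8.5]
grip_width: 0.0133
grasp_force: 60.0
```

move_tool(
  increments=[
    [0,0,0.02,0,0],
    [0,0,0.01,0,0],
    [0,0,0,0,0],
    [0,0,0,0,0],
  ],
)

```text
time_s: 12.55
tcp_pos: [0.5075, -0.1821, 0.1058]
ee_rot: [179.9, -0.1, 3.1]
ft_force: [-2.7, 0.1, 15.5]
grip_width: 0.0137
grasp_force: 60.0
```

Scaled: 0.0005 m is 0.01.

move_tool(
  increments=[
    [0,0,0.01,0,0],
    [0,0,0,0,0],
    [0,0,0,0,0],
  ],
)

```text
time_s: 12.92
tcp_pos: [0.5076, -0.1821, 0.1057]
ee_rot: [179.9, -0.1, 3.1]
ft_force: [-4.3, 1.6, 18.6]
grip_width: 0.0137
grasp_force: 60.0
```

```bash
python3 - <<'E'
from h import *
c=camrig.camera_model("side");t=camrig.capture("side")[:,:,::-1]
u,v=w2p(c,(.5074,-.182,.085)).astype(int)
cv2.imwrite("pics/c4.png",cv2.resize(t[v-40:v+40,u-40:u+40],(560,560),interpolation=cv2.INTER_CUBIC))
E
```

```text
(no output)
```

View pics/c4.png

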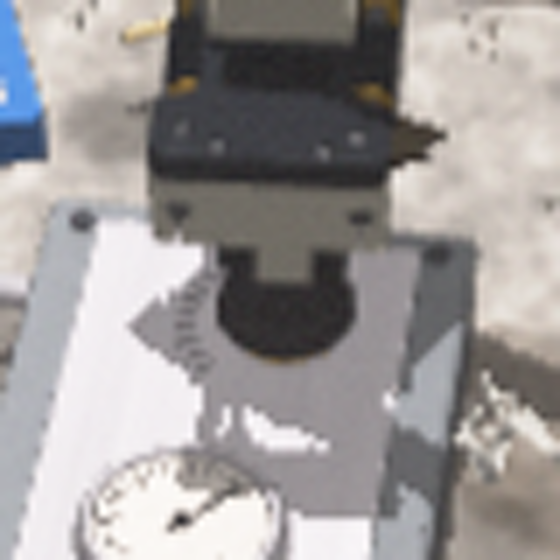

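The knob (crop 285,310) sits upright right over the gland, with only a sliver of brass showing at (290,358). It is fully pressed against the hard stop at 18.6 N.

```bash
python3 -c "
from plant import r, camrig, order
print(order.job_done())"
```

```text
the job is handed in; nothing more can be done
None
```

The knob is out of the keeper, home on the spindle flat to flat, and held pressed against its stop at about 18 N with a 60 N grip; I handed the job in at about 13 s, but no verdict was returned.

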